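# Reset the tripped panel units in power order

## Task

Reset the tripped units on the mounting plate in the order the power flows: push in the button on top of the main breaker (the largest unit), then the one on the power supply (the tallest), and last the one on the relay (the smallest), each lightly with the fingertips from above, well past half of its 12 mm travel but without ramming it against its stop; it stays in by itself. Leave the timer's button out. The units are not screwed down yet, so do not grip, lift or shift them, and leave everything else where it lies.

Things in the scene. Friction and masses are not known exactly. Their poses are not given: they have to be found in the camera images.
- breaker: Main breaker: the largest and widest unit, a grey moulded case 95 (x) by 76 (y) by 80 mm high, 0.75 kg, with three dark terminal pockets at each end of its top and a black rocker 12 by 22 mm, standing 8 mm above the top face, at x = +21 mm. Stands loose on the plate, upright. Origin: centre of its underside, z up; x is its depth (away from the robot at yaw 0), y its width.
- breaker_button_top (a point): Centre of the upper face of the breaker's button cap; it moves with the button, x, y, z axes as the unit's. At x = -8 mm, y = 0 of the unit. With the button out it is 22 mm above the unit's top face (102 mm above the unit's underside), fully in 10 mm above.
- breaker_button (a joint): Its button: black round cap, 22 mm across, 8 mm thick, on a steel stem in the unit's top. 0 = fully out (tripped), grows as pressed straight down, 0.012 m = fully in, at a hard stop; starts 0 to 1 mm in. Reset from 5 mm in. The push needed rises evenly from 4 N through 5.5 N half-way to 7 N at the stop; friction keeps it wherever it is left, no spring back.
- supply: Power supply: the tallest unit, a slim bare-aluminium case with cooling slots, 90 (x) by 46 (y) by 110 mm high, 0.6 kg, a black terminal strip at the -x end of its top. Stands loose on the plate, upright. Origin: centre of its underside, z up; x is its depth (away from the robot at yaw 0), y its width.
- supply_button_top (a point): Centre of the upper face of the power supply's button cap; it moves with the button, x, y, z axes as the unit's. At x = -8 mm, y = 0 of the unit. With the button out it is 22 mm above the unit's top face (132 mm above the unit's underside), fully in 10 mm above.
- supply_button (a joint): Its button: black round cap, 22 mm across, 8 mm thick, on a steel stem in the unit's top. 0 = fully out (tripped), grows as pressed straight down, 0.012 m = fully in, at a hard stop; starts 0 to 1 mm in. Reset from 5 mm in. The push needed rises evenly from 4 N through 5.5 N half-way to 7 N at the stop; friction keeps it wherever it is left, no spring back.
- relay: Relay: the smallest unit, a white block 74 (x) by 40 (y) by 60 mm high, 0.3 kg, with a row of three screws at each end of its top. Stands loose on the plate, upright. Origin: centre of its underside, z up; x is its depth (away from the robot at yaw 0), y its width.
- relay_button_top (a point): Centre of the upper face of the relay's button cap; it moves with the button, x, y, z axes as the unit's. At the middle of the unit's top. With the button out it is 22 mm above the unit's top face (82 mm above the unit's underside), fully in 10 mm above.
- relay_button (a joint): Its button: black round cap, 22 mm across, 8 mm thick, on a steel stem in the unit's top. 0 = fully out (tripped), grows as pressed straight down, 0.012 m = fully in, at a hard stop; starts 0 to 1 mm in. Reset from 5 mm in. The push needed rises evenly from 4 N through 5.5 N half-way to 7 N at the stop; friction keeps it wherever it is left, no spring back.
- timer: Timer (not part of the job): the lowest unit, grey, 78 (x) by 70 (y) by 45 mm high, 0.35 kg, with a round setting dial 30 mm across at x = +20 mm. Stands loose on the plate, upright. Origin: centre of its underside, z up; x is its depth (away from the robot at yaw 0), y its width.
- timer_button_top (a point): Centre of the upper face of the timer's button cap; it moves with the button, x, y, z axes as the unit's. At x = -18 mm, y = 0 of the unit. With the button out it is 22 mm above the unit's top face (67 mm above the unit's underside), fully in 10 mm above.
- timer_button (a joint): Its button: black round cap, 22 mm across, 8 mm thick, on a steel stem in the unit's top. 0 = fully out (tripped), grows as pressed straight down, 0.012 m = fully in, at a hard stop; starts 0 to 1 mm in. Reset from 5 mm in. The push needed rises evenly from 4 N through 5.5 N half-way to 7 N at the stop; friction keeps it wherever it is left, no spring back.
- plate: Fixed steel mounting plate, 310 (x) by 540 (y) by 4 mm, with two grey slotted wiring ducts 28 mm wide along its whole length, centred at x = -138 and +138 mm, their tops 44 mm above the table. Origin: centre of its underside on the table. The four units stand in a row along its y, about 120 mm apart, in any order.
- gland: Loose black ring, 28 mm across, 18 mm high, on the plate in front of the units. Origin: centre of underside.
- fuse_holder: Loose white block 22 by 60 by 24 mm on the plate in front of the units. Origin: centre of underside.
- screwdriver: Loose screwdriver, 180 mm long, lying on the plate behind the units. Origin near its middle.
- tape: Roll of black tape, 90 mm across, 24 mm high, flat on the table left of the plate. Origin: centre of underside.
- bin: Empty blue open bin, 140 by 100 by 60 mm, on the table right of the plate. Origin: centre of underside.
- oiler: White bottle, 56 mm across, 150 mm high, on the table left of the plate. Origin: centre of underside.
- wood_block: Wooden block 60 by 180 by 35 mm on the table right of the plate. Origin: centre of underside.

How it is judged (in metres and radians):
On the way, in this order (a step that is already met when the one before it is completed fails the run):
1. the main breaker's button is pushed in (value of joint breaker_button above 0.005 m), for 0.1 s.
2. the power supply's button is pushed in (value of joint supply_button above 0.005 m), for 0.1 s.
3. the relay's button is pushed in (value of joint relay_button above 0.005 m), for 0.1 s.
At the end, for the whole second after the job is handed in: The buttons of breaker, power supply and relay are each at least 5 mm in (of 12), the timer's less than 3 mm; all four units stand upright and at rest within 12 mm of where they started; the other loose things are within 20 mm of where they lay (value of joint each of breaker_button, supply_button, relay_button above 0.005 m and value of joint timer_button below 0.003 m and distance of each of breaker, supply, relay, timer from where it was at the start of the episode below 0.012 m and angle between each of breaker, supply, relay, timer's own z axis and vertical below 0.08 rad and linear speed of each of breaker, supply, relay, timer below 0.03 m/s and distance of each of gland, fuse_holder, screwdriver, tape, bin, oiler, wood_block from where it was at the start of the episode below 0.02 m); the robot touches nothing.
It fails at once if a button is pushed out of order ((value of joint supply_button above 0.003 m and value of joint breaker_button below 0.005 m) or (value of joint relay_button above 0.003 m and value of joint supply_button below 0.005 m)).
It fails at once if the timer's button is pushed (value of joint timer_button above 0.003 m).
It fails at once if a unit is pressed hard (over 40 N) (contact force between any of the arm, the fingers and breaker above 40 N or contact force between any of the arm, the fingers and supply above 40 N or contact force between any of the arm, the fingers and relay above 40 N or contact force between any of the arm, the fingers and timer above 40 N).
It fails at once if a unit is lifted, tipped or shifted by more than 12 mm (distance of any of breaker, supply, relay, timer from where it was at the start of the episode above 0.012 m or angle between any of breaker, supply, relay, timer's own z axis and vertical above 0.15 rad).
It fails at once if another loose thing is moved by more than 20 mm (distance of any of gland, fuse_holder, screwdriver, tape, bin, oiler, wood_block from where it was at the start of the episode above 0.02 m).
It also fails if it takes over 69 s, if anything falls off the work surface, if the arm or the gripper's body presses on something with over 40 N, if the wrist force passes 120 N, or if a joint passes its speed limit or range.

## Robot

A 7-joint arm with a two-finger parallel gripper is mounted at the origin on the work surface. World frame = base frame: x ahead of the robot, y to its left, z up, the work surface at z = 0. Lengths are in mm, angles in rad, forces in N, time in s.
With the tool pointing down it reaches from about 400 to 850 mm from the base axis. Payload 10.4 kg.
Tool frame: the origin (TCP) lies on the centre line of the jaws, within the pads' length; the fingertips stand 25 mm ahead of it and the grasp point (between the pads) lies 6 mm ahead of it (ctrl.finger_overhang is the distance from the TCP to the fingertips, in mm); z points along the fingers, y is the line along which they close (so a half turn about z gives the same grasp; the last joint's range is limited). The gripper opens to 87 mm and grips with 3 to 60 N. Pads are 19 mm wide; open, the fingers measure 117 mm over their backs; the gripper's body (75 mm by 190 mm) begins 51 mm behind the grasp point.
Start: joints at [-1.199, 0.332, -0.065, 1.46, 0.022, 1.35, -0.088], TCP at [240.379, 576.947, 247.576] pointing down, gripper open.
Joint ranges: [-2.6, 2.6], [-0.5, 2.12], [-1.47, 1.34], [0.16, 2.42], [-1.27, 4.41], [0.06, 2.06], [-2.6, 2.6]. Speed limits (rad/s): [2.22, 2.22, 2.79, 2.79, 3.14, 3.14, 3.14].

## Interface

Orientations are given as a rotation vector (axis times angle).
In Python, from rig import ctrl gives the robot as it stands.
- The arm moves only by the tool send_rows, never from a script. Its argument "increments" is a list of rows, each a list of 6 numbers: the shift along the tool's x, y, z in units of 100 mm (1.0 is 100 mm), then the turn, a rotation vector about the tool's x, y, z in units of pi/4 rad (1.0 is pi/4 rad). In form: [[dx, dy, dz, wx, wy, wz], ...]. A call has exactly 10 rows; each row shifts and turns the commanded pose from where the row before left it, along the tool's axes as they then stand; what a row does not reach is not made up. A row lasts 1/8 s, in which the tool goes at most 62.5 mm and 10.7 degrees, less where a joint would pass 70% of its speed; a pose out of reach is approached as far as the arm can. A call with a number of a shift or a turn outside -1 to 1 is refused whole. A call with a gripper value outside its range is refused whole. "jaw" is the closure, from -1 (fully open) to 1 (shut), set as the call begins (left out, the last holds). The fingers move at their own pace and stop on an object; "grip_force" is the grip in N (left out, the last holds). Time passes only in rows, so rows that do not move let the fingers close, or fill a call up. It gives the time, the measured TCP pose, the force, the opening and the grip force at its end, in the units of the state.
- ctrl.get_state(): the state, without advancing time (a new reading comes with each control period).
- ctrl.snapshot(name): name is "scene" or "top" or "wrist"; returns the picture (480x640x3 uint8, red, green, blue); there is no depth.
- ctrl.get_calibration(name): a dict with "K" (3x3 intrinsics, pixels), "camera_from_world" (4x4, takes a point from world to camera coordinates). Camera axes: x right, y down, z forward; pixel columns grow to the right and rows downward; lengths in mm; the calibration is good to about 2 mm. A picture is of the moment at which its call begins: read the wrist's pose just before it. get_calibration takes no time and is no camera call; for the wrist camera it gives the pose at the moment of the call.
- ctrl.job_done(): hands the job in; it is judged then, once.
Trained networks look in the newest picture that a camera, given by its name, has taken for a name from the list of things; names that differ only in an ending like _2 or _b are one class to them, and where a whole thing is asked for, a point or a joint stands for the part that bears it (a point fixed in the world has none). Each returns a list of dicts, best first, with "conf" (0 to 1); they miss things now and then, are a little off and sometimes report something else, mostly with a low value. They report only what shows in the picture. A call takes as long as a camera call.
- ctrl.trace(camera, label): "mask" (480x640 bool, what is visible of it) and "box" ([centre column, centre row, width, height] in pixels, round what is visible of it).
The state is a dict: "clock": time; "qpos": joint angles; "joint_vel": joint speeds; "joint_torque": joint torques, N m; "tcp_pos": TCP position; "tcp_rot": TCP orientation; "contact_force": force on the tool from outside, world axes, zero at the start; "wrist_torque": the same for the moment, N m; "width": finger opening in mm; "grasp_force": force on a finger pad.
Only numpy, scipy, OpenCV 4.12 (cv2) and the standard library are available. Lean on these libraries where they do the work, as an engineer would, in place of code of your own. Each camera call takes 0.05 s, during which the arm holds its last target. There are 200 camera calls.

## Working session

There is one attempt and no reset: what is moved stays moved. The work goes in short steps, Python scripts to look and compute and a tool call to move; the robot and the scene stay as the last step left them, time stands still between calls to the robot, and variables do not carry over. Pictures are saved under pics/ and viewed, at most 10 in all, crops included, and the job is handed in when it is done.

Besides the shell and the picture viewer there is one more tool, called after "Call:" as a command line: name --pt "numbers of a row" for each row, then --argument value for the rest. send_rows: Moves the arm, as the interface text tells. Shifts and turns lie within -1 to 1; 1 stands for 100 mm of shift or pi/4 rad of turn. Its arguments: {"type":"object","properties":{"increments":{"type":"array","items":{"type":"array","items":{"type":"number","minimum":-1,"maximum":1}}},"jaw":{"type":"number"},"grip_force":{"type":"number"}},"required":["increments"]}

```bash
mkdir -p pics; python3 - <<'E'
from rig import ctrl
import cv2,numpy as np
s=ctrl.get_state(); print({k:np.round(s[k],3) for k in ('clock','tcp_pos','tcp_rot','contact_force','width')})
for c in ('scene','top'):
    im=ctrl.snapshot(c); cv2.imwrite(f'pics/{c}0.png',im[:,:,::-1])
    k=ctrl.get_calibration(c); print(c,np.round(k['K'],1).tolist(),np.round(k['camera_from_world'],3).tolist())
    for n in ('breaker','supply','relay','timer','breaker_button_top','plate'):
        print(n,[(round(d['conf'],2),np.round(d['box'],1).tolist()) for d in ctrl.trace(c,n)[:3]])
E
```

```text
{'clock': np.float64(0.0), 'tcp_pos': array([240.271, 576.568, 246.715]), 'tcp_rot': array([-6.16e-01, -3.08e+00,  2.00e-03]), 'contact_force': array([-0.256, -1.062, -0.093]), 'width': np.float64(87.097)}
scene [[513.4, 0.0, 328.0], [0.0, 513.4, 250.9], [0.0, 0.0, 1.0]] [[0.495, 0.869, -0.011, -284.952], [0.453, -0.269, -0.85, -115.708], [-0.742, 0.416, -0.526, 1917.009], [0.0, 0.0, 0.0, 1.0]]
breaker [(0.97, [330.1, 278.8, 36.9, 40.6]), (0.71, [245.1, 281.5, 7.9, 6.8])]
supply [(0.97, [249.4, 301.4, 30.2, 53.7])]
relay [(0.79, [294.0, 295.3, 23.7, 30.6])]
timer [(0.96, [360.0, 269.6, 27.3, 33.3]), (0.16, [248.8, 276.2, 8.7, 8.8])]
breaker_button_top []
plate [(0.58, [309.4, 298.1, 212.5, 127.0])]
top [[468.1, 0.0, 323.1], [0.0, 468.1, 238.9], [0.0, 0.0, 1.0]] [[0.029, -1.0, 0.005, 44.94], [-0.975, -0.03, -0.22, 536.449], [0.22, 0.002, -0.975, 1160.267], [0.0, 0.0, 0.0, 1.0]]
breaker [(0.67, [335.0, 235.1, 30.7, 48.1])]
supply [(0.33, [361.6, 241.3, 212.1, 115.7])]
relay [(0.56, [382.0, 239.7, 16.7, 34.2])]
timer [(0.88, [293.8, 244.6, 28.8, 30.4]), (0.45, [382.5, 237.5, 16.6, 28.2])]
breaker_button_top [(0.59, [385.0, 232.1, 1.3, 10.4]), (0.4, [337.5, 230.6, 12.8, 9.3]), (0.4, [168.2, 268.7, 35.1, 40.6])]
plate []
```

```bash
python3 - <<'E'
import cv2
t=cv2.imread('pics/top0.png')[160:310,230:480]; cv2.imwrite('pics/topc.png',cv2.resize(t,None,fx=3.2,fy=3.2,interpolation=cv2.INTER_CUBIC))
s=cv2.imread('pics/scene0.png')[215:365,190:420]; cv2.imwrite('pics/scenec.png',cv2.resize(s,None,fx=3.4,fy=3.4,interpolation=cv2.INTER_CUBIC))
E
```

```text
(no output)
```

View pics/topc.png

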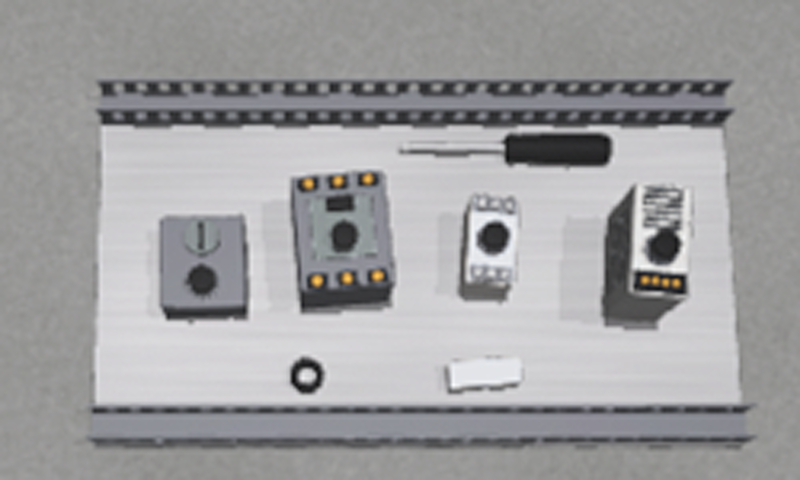

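View pics/scenec.png

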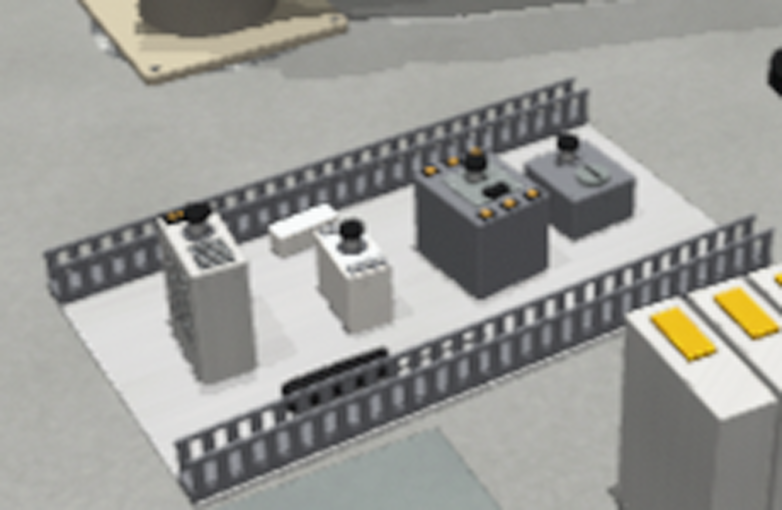

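The top view shows, left to right, the timer, breaker, relay and supply, with buttons at crop pixels (202,280), (344,236), (494,237) and (664,245). The scene view agrees, with caps at (568,143), (476,160), (350,235) and (196,213). Next I triangulate them.

```bash
cat > loc.py <<'E'
import cv2,numpy as np
def ray(cal,uv):
    T=cal['camera_from_world'];R=T[:3,:3];o=-R.T@T[:3,3]
    return o,R.T@np.linalg.solve(cal['K'],[*uv,1])
def onz(cal,uv,z):
    o,d=ray(cal,uv); return o+d*(z-o[2])/d[2]
def blob(im,uv,r,thr=45):
    "centroid of the dark blob nearest uv (px)"
    g=im.max(2); u,v=np.round(uv).astype(int)
    w=(g[v-r:v+r+1,u-r:u+r+1]<thr).astype(np.uint8)
    n,l,st,c=cv2.connectedComponentsWithStats(w)
    i=1+np.argmin(np.hypot(*(c[1:]-r).T)-0.02*st[1:,4])
    return c[i]+[u-r,v-r],st[i]
E
python3 - <<'E'
from rig import ctrl
from loc import *
Z=dict(timer=71,breaker=106,relay=86,supply=136)
T=dict(timer=(202,280),breaker=(344,236),relay=(494,237),supply=(664,245))
S=dict(timer=(568,143),breaker=(476,160),relay=(350,235),supply=(196,213))
kt,ks=ctrl.get_calibration('top'),ctrl.get_calibration('scene')
it,is_=cv2.imread('pics/top0.png'),cv2.imread('pics/scene0.png')
for n,z in Z.items():
    a,sa=blob(it,np.array(T[n])/3.2+[230,160],7); b,sb=blob(is_,np.array(S[n])/3.4+[190,215],6)
    p=onz(kt,a,z-3); q=onz(ks,b,z-4)
    print(n,a.round(1),sa[2:],p.round(1),b.round(1),sb[2:],q.round(1))
E
```

```text
Traceback (most recent call last):
  File "loc.py", line 12, in blob
    i=1+np.argmin(np.hypot(*(c[1:]-r).T)-0.02*st[1:,4])
        ~~~~~~~~~^^^^^^^^^^^^^^^^^^^^^^^^^^^^^^^^^^^^^^
ValueError: attempt to get argmin of an empty sequence
```

```bash
python3 - <<'E'
from rig import ctrl
from loc import *
Z=dict(timer=71,breaker=106,relay=86,supply=136)
T=dict(timer=(202,280),breaker=(344,236),relay=(494,237),supply=(664,245))
S=dict(timer=(568,143),breaker=(476,160),relay=(350,235),supply=(196,213))
kt,ks=ctrl.get_calibration('top'),ctrl.get_calibration('scene')
it,is_=cv2.imread('pics/top0.png'),cv2.imread('pics/scene0.png')
for n,z in Z.items():
    a,sa=blob(it,np.array(T[n])/3.2+[230,160],7,75); b,sb=blob(is_,np.array(S[n])/3.4+[190,215],6,60)
    p=onz(kt,a,z-3); q=onz(ks,b,z-4)
    print(n,a.round(1),sa[2:],p.round(1),b.round(1),sb[2:],q.round(1))
E
```

```text
timer [292.6 247.1] [ 8  9 57] [508.9 139.   68. ] [356.5 256.6] [ 6  6 25] [504.2 141.6  67. ]
breaker [336.9 233.4] [ 7  9 52] [540.4  26.5 103. ] [329.1 262.7] [ 8  6 32] [538.1  26.2 102. ]
relay [383.9 233.5] [ 9  8 55] [548.4 -94.5  83. ] [292.6 282.5] [ 6  6 30] [547.3 -96.   82. ]
supply [437.  236.6] [ 9 11 74] [ 532.6 -218.1  133. ] [247.  277.4] [10  6 39] [ 529.  -219.3  132. ]
```

Call:
send_rows --pt "0 0 0 0 0 0.15" --pt "0 0 0 0 0 0.15" --pt "0 0 0 0 0 0.15" --pt "0 0 0 0 0 0.15" --pt "0 0 0 0 0 0.15" --pt "0 0 0 0 0 0.15" --pt "0 0 0 0 0 0.15" --pt "0 0 0 0 0 0.15" --pt "0 0 0 0 0 0.15" --pt "0 0 0 0 0 0.15" --jaw 1 --grip_force 5

```text
clock: 1.95
tcp_pos: [240.4, 576.9, 247.6]
tcp_rot: [-2.228, -2.215, -0.0]
contact_force: [0.4, 0.3, 0.7]
width: 1.8
grasp_force: 0.0
```

Call:
send_rows --pt "-0.3 0.15 0 0 0 0" --pt "-0.5 0.25 0 0 0 0" --pt "-0.5 0.25 0 0 0 0" --pt "-0.5 0.25 0 0 0 0" --pt "-0.5 0.25 0 0 0 0" --pt "-0.5 0.25 0 0 0 0" --pt "-0.5 0.25 0 0 0 0" --pt "-0.5 0.25 0 0 0 0" --pt "-0.5 0.25 0 0 0 0" --pt "-0.3 0.15 0 0 0 0"

```text
clock: 3.2
tcp_pos: [470.3, 113.6, 247.9]
tcp_rot: [2.227, 2.216, 0.001]
contact_force: [0.1, 1.1, -0.0]
width: 0.6
grasp_force: 0.0
```

Call:
send_rows --pt "-0.2 0.15 0 0 0 0" --pt "-0.2 0.2 0 0 0 0" --pt "-0.2 0.2 0 0 0 0" --pt "-0.2 0.15 0 0 0 0" --pt "-0.1 0 0 0 0 0" --pt "0 0 0 0 0 0" --pt "0 0 0 0 0 0" --pt "0 0 0 0 0 0" --pt "0 0 0 0 0 0" --pt "0 0 0 0 0 0"

```text
clock: 4.45
tcp_pos: [539.2, 26.5, 247.5]
tcp_rot: [-2.223, -2.219, -0.0]
contact_force: [-0.4, 0.3, -0.2]
width: 0.7
grasp_force: 0.0
```

```bash
python3 - <<'E'
from rig import ctrl
from loc import *
s=ctrl.get_state(); k=ctrl.get_calibration('wrist')
im=ctrl.snapshot('wrist'); cv2.imwrite('pics/w1.png',im[:,:,::-1]); np.savez('pics/w1.npz',**k)
print(s['tcp_pos'].round(1),s['tcp_rot'].round(4),s['contact_force'].round(2),s['qpos'].round(2))
P=k['K']@(k['camera_from_world'][:3,:3]); 
for n,p in dict(breaker=(540,26.5,106),relay=(548,-95,86),supply=(531,-218.5,136),timer=(507,140,71),tip=(*s['tcp_pos'][:2],s['tcp_pos'][2]-25)).items():
    c=k['camera_from_world']@[*p,1]; print(n,(k['K']@c[:3]/c[2])[:2].round(1),c[2].round())
E
```

```text
[539.2  26.5 247.5] [-2.2233e+00 -2.2194e+00 -2.0000e-04] [-0.4   0.32 -0.19] [-0.68  0.15  0.61  1.72 -0.09  1.3  -0.06]
breaker [319.3 233.8] 290.0
relay [327.5 349. ] 343.0
supply [309.8 495.2] 330.0
timer [279.1  89.6] 291.0
tip [318.4 295.2] 178.0
```

View pics/w1.png

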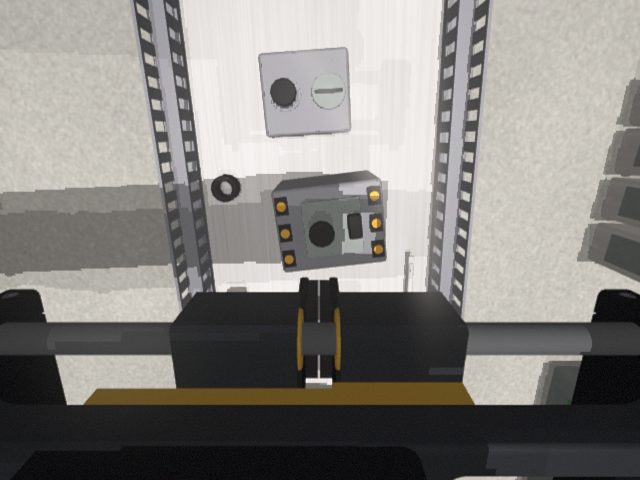

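The wrist view shows the breaker cap at (321,234), where I predicted (319,234), and the timer cap at (284,92). The closed fingertips are at about (318,285). The triangulation holds, so I'll shift x by about +1.5 mm and descend over the breaker button.

Call:
send_rows --pt "0 0.015 0.2 0 0 0" --pt "0 0 0.2 0 0 0" --pt "0 0 0.2 0 0 0" --pt "0 0 0.2 0 0 0" --pt "0 0 0.15 0 0 0" --pt "0 0 0.1 0 0 0" --pt "0 0 0.05 0 0 0" --pt "0 0 0 0 0 0" --pt "0 0 0 0 0 0" --pt "0 0 0 0 0 0"

```text
clock: 5.75
tcp_pos: [541.0, 26.4, 138.0]
tcp_rot: [2.224, 2.219, 0.001]
contact_force: [-0.2, 0.2, -0.5]
width: 0.4
grasp_force: 0.0
```

```bash
python3 - <<'E'
from rig import ctrl
from loc import *
s=ctrl.get_state(); k=ctrl.get_calibration('wrist')
im=ctrl.snapshot('wrist'); cv2.imwrite('pics/w2.png',im[:,:,::-1])
print(s['tcp_pos'].round(1),s['contact_force'].round(2))
c=k['camera_from_world']@[541,26.5,105.5,1]; print((k['K']@c[:3]/c[2])[:2].round(1))
w=dict(np.load('pics/w1.npz')); i1=cv2.imread('pics/w1.png')
for n,uv,z in (('breaker',(321,234),106),('timer',(284,92),71)):
    a,st=blob(i1,uv,20,60); print(n,a.round(1),st,onz(w,a,z).round(1))
E
```

```text
[541.   26.4 138. ] [-0.18  0.17 -0.45]
[318.4 288.8]
breaker [321.2 233.5] [  8   7  26  26 517] [541.5  26.7 106. ]
timer [293.  99.] [29 27  1  1  1] [518.3 132.8  71. ]
```

View pics/w2.png

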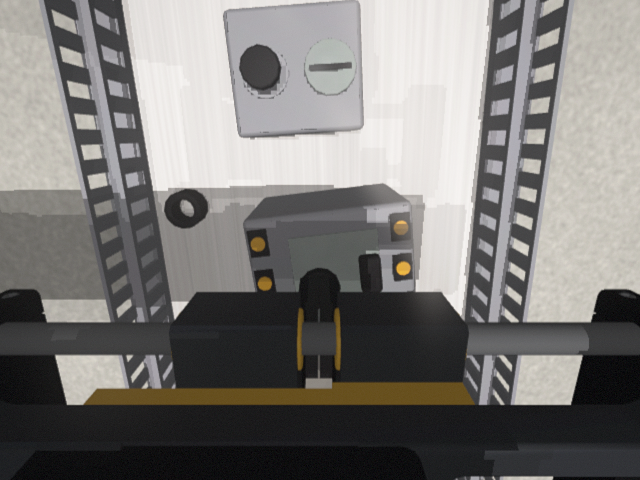

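The cap (320,285) is directly under the fingertips. Pressing slowly.

Call:
send_rows --pt "0 0 0.02 0 0 0" --pt "0 0 0.02 0 0 0" --pt "0 0 0.02 0 0 0" --pt "0 0 0.01 0 0 0" --pt "0 0 0.01 0 0 0" --pt "0 0 0.01 0 0 0" --pt "0 0 0.01 0 0 0" --pt "0 0 0 0 0 0" --pt "0 0 0 0 0 0" --pt "0 0 0 0 0 0"

```text
clock: 7.05
tcp_pos: [540.7, 26.3, 127.5]
tcp_rot: [-2.224, -2.219, 0.0]
contact_force: [-1.0, -0.8, 3.7]
width: 0.2
grasp_force: 1.6
```

Call:
send_rows --pt "0 0 0.01 0 0 0" --pt "0 0 0.01 0 0 0" --pt "0 0 0.01 0 0 0" --pt "0 0 0.01 0 0 0" --pt "0 0 0.01 0 0 0" --pt "0 0 0 0 0 0" --pt "0 0 0 0 0 0" --pt "0 0 0 0 0 0" --pt "0 0 0 0 0 0" --pt "0 0 0 0 0 0"

```text
clock: 8.3
tcp_pos: [540.7, 26.3, 122.5]
tcp_rot: [-2.224, -2.219, -0.0]
contact_force: [-3.6, -0.0, 4.3]
width: 0.7
grasp_force: 2.5
```

Call:
send_rows --pt "0 0 0.01 0 0 0" --pt "0 0 0 0 0 0" --pt "0 0 0 0 0 0" --pt "0 0 0 0 0 0" --pt "0 0 -0.1 0 0 0" --pt "0 0 -0.2 0 0 0" --pt "0 0 -0.2 0 0 0" --pt "0 0 -0.2 0 0 0" --pt "0 0 0 0 0 0" --pt "0 0 0 0 0 0"

```text
clock: 9.55
tcp_pos: [540.6, 26.4, 191.0]
tcp_rot: [-2.223, -2.219, 0.0]
contact_force: [0.4, 0.3, -0.8]
width: 0.6
grasp_force: 0.0
```

```bash
cat > look.py <<'E'
from rig import ctrl
from loc import *
import sys
s=ctrl.get_state(); k=ctrl.get_calibration('wrist'); n=sys.argv[1]
im=ctrl.snapshot('wrist'); cv2.imwrite(f'pics/{n}.png',im[:,:,::-1]); np.savez(f'pics/{n}.npz',**k)
print(s['tcp_pos'].round(1),s['contact_force'].round(2))
for m,p in dict(b_out=(541,26.5,106),b_in=(541,26.5,96.5),b_body=(549,26.5,84),relay=(548,-95,86),supply=(531,-218.5,136),timer=(507,140,71)).items():
    c=k['camera_from_world']@[*p,1]; print(m,(k['K']@c[:3]/c[2])[:2].round(1))
E
python3 look.py w3
```

```text
[540.6  26.4 191. ] [ 0.36  0.32 -0.83]
b_out [319.  256.1]
b_in [319.  251.6]
b_body [330.  246.2]
relay [327.6 388.7]
supply [306.5 565.5]
timer [268.1  78.8]
```

View pics/w3.png

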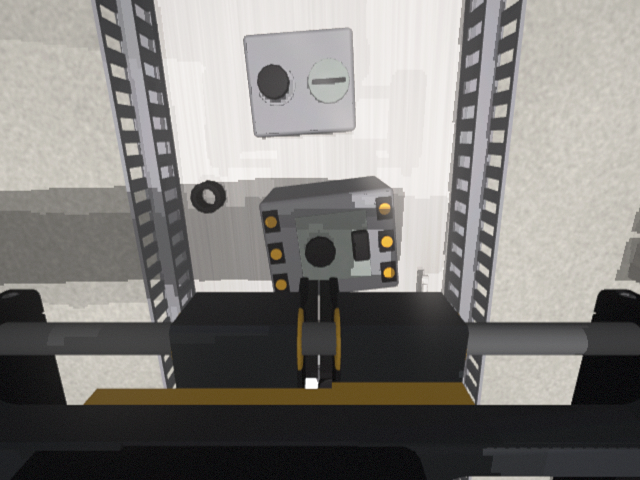

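The breaker cap now sits at (320,252), which matches the pressed height (251.6 predicted, against 256.1 if still out). Next I move over the supply.

Call:
send_rows --pt "-0.2 -0.01 -0.1 0 0 0" --pt "-0.3 -0.01 -0.1 0 0 0" --pt "-0.4 -0.01 -0.1 0 0 0" --pt "-0.4 -0.02 0 0 0 0" --pt "-0.4 -0.02 0 0 0 0" --pt "-0.4 -0.02 0 0 0 0" --pt "-0.25 -0.01 0 0 0 0" --pt "-0.1 0 0 0 0 0" --pt "0 0 0 0 0 0" --pt "0 0 0 0 0 0"

```text
clock: 10.85
tcp_pos: [530.5, -217.5, 221.4]
tcp_rot: [-2.222, -2.22, -0.001]
contact_force: [-0.1, -0.6, 0.2]
width: 0.6
grasp_force: 0.0
```

```bash
python3 look.py w4
```

```text
[ 530.5 -217.5  221.4] [-0.07 -0.62  0.18]
b_out [ 337.5 -178.6]
b_in [ 336.7 -164.7]
b_body [ 348.7 -148. ]
relay [343.3  68.5]
supply [319.2 257.5]
timer [ 276.5 -388.4]
```

View pics/w4.png

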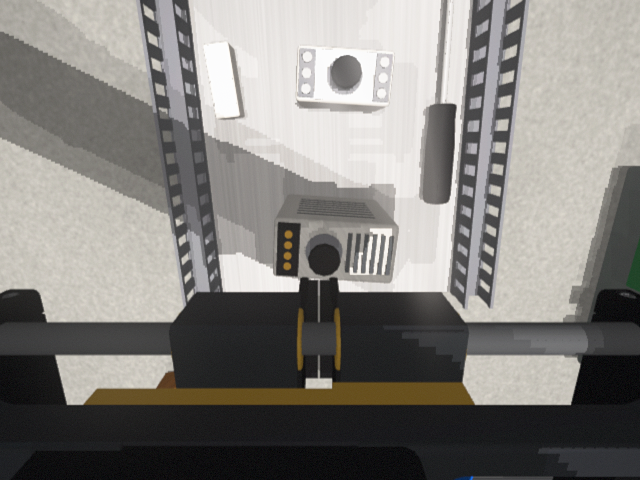

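The supply cap is at about (323,260) and the relay cap at about (345,73), each a few pixels off the prediction, so I measure both.

```bash
python3 - <<'E'
from loc import *
w=dict(np.load('pics/w4.npz')); im=cv2.imread('pics/w4.png')
for n,uv,z,t in (('supply',(323,260),136,45),('relay',(345,73),86,95)):
    a,st=blob(im,uv,22,t); print(n,a.round(1),st,onz(w,a,z).round(1))
E
```

```text
supply [323.6 259.2] [  8   6  30  31 678] [ 534.  -219.7  136. ]Traceback (most recent call last):
  File "<stdin>", line 4, in <module>
  File "loc.py", line 12, in blob
    i=1+np.argmin(np.hypot(*(c[1:]-r).T)-0.02*st[1:,4])
        ~~~~~~~~~^^^^^^^^^^^^^^^^^^^^^^^^^^^^^^^^^^^^^^
    return _wrapfunc(a, 'argmin', axis=axis, out=out, **kwds)
    return bound(*args, **kwds)
ValueError: attempt to get argmin of an empty sequence
```

Call:
send_rows --pt "-0.02 0.03 0.1 0 0 0" --pt "0 0 0.15 0 0 0" --pt "0 0 0.15 0 0 0" --pt "0 0 0.08 0 0 0" --pt "0 0 0.05 0 0 0" --pt "0 0 0.02 0 0 0" --pt "0 0 0.01 0 0 0" --pt "0 0 0.01 0 0 0" --pt "0 0 0 0 0 0" --pt "0 0 0 0 0 0"

```text
clock: 12.15
tcp_pos: [533.3, -220.7, 164.6]
tcp_rot: [2.224, 2.219, 0.0]
contact_force: [-0.2, -0.5, 0.3]
width: 0.7
grasp_force: 0.0
```

Call:
send_rows --pt "0.01 0 0.01 0 0 0" --pt "0 0 0.01 0 0 0" --pt "0 0 0.01 0 0 0" --pt "0 0 0.01 0 0 0" --pt "0 0 0.01 0 0 0" --pt "0 0 0.01 0 0 0" --pt "0 0 0.01 0 0 0" --pt "0 0 0 0 0 0" --pt "0 0 0 0 0 0" --pt "0 0 0 0 0 0"

```text
clock: 13.4
tcp_pos: [533.2, -219.6, 157.4]
tcp_rot: [-2.224, -2.219, 0.0]
contact_force: [-0.9, 0.6, 3.6]
width: 0.6
grasp_force: 1.4
```

Call:
send_rows --pt "0 0 0.01 0 0 0" --pt "0 0 0.01 0 0 0" --pt "0 0 0.01 0 0 0" --pt "0 0 0.01 0 0 0" --pt "0 0 0.01 0 0 0" --pt "0 0 0.005 0 0 0" --pt "0 0 0 0 0 0" --pt "0 0 0 0 0 0" --pt "0 0 0 0 0 0" --pt "0 0 0 0 0 0"

```text
clock: 14.65
tcp_pos: [533.2, -219.7, 152.1]
tcp_rot: [-2.224, -2.219, -0.0]
contact_force: [-1.1, 1.0, 5.5]
width: 0.4
grasp_force: 2.7
```

Call:
send_rows --pt "0 0 -0.05 0 0 0" --pt "0 0 -0.15 0 0 0" --pt "0 0 -0.2 0 0 0" --pt "0 0 -0.2 0 0 0" --pt "0 0 -0.1 0 0 0" --pt "0 0 0 0 0 0" --pt "0 0 0 0 0 0" --pt "0 0 0 0 0 0" --pt "0 0 0 0 0 0" --pt "0 0 0 0 0 0"

```text
clock: 15.9
tcp_pos: [533.1, -219.7, 221.8]
tcp_rot: [-2.224, -2.219, 0.0]
contact_force: [1.0, 0.5, -0.1]
width: 0.9
grasp_force: 0.0
```

```bash
python3 - <<'E'
from rig import ctrl
from loc import *
s=ctrl.get_state(); k=ctrl.get_calibration('wrist')
im=ctrl.snapshot('wrist')[:,:,::-1].copy(); cv2.imwrite('pics/w5.png',im); np.savez('pics/w5.npz',**k)
print(s['tcp_pos'].round(1),s['contact_force'].round(2))
for z in (136,127):
    c=k['camera_from_world']@[533.7,-219.6,z,1]; print(z,(k['K']@c[:3]/c[2])[:2].round(1))
a,st=blob(im,(322,258),24,45); print(a.round(1),st)
# relay cap in wrist: predicted then blob with looser threshold
c=k['camera_from_world']@[548,-95,86,1]; u=(k['K']@c[:3]/c[2])[:2]; 
a,st=blob(im,u+[1,4],22,130); print(u.round(1),a.round(1),st,onz(k,a,86).round(1))
E
```

```text
[ 533.1 -219.7  221.8] [ 0.99  0.5  -0.11]
136 [319.3 255.8]
127 [319.2 251.5]
[319.6 251.4] [  7   3  30  30 653]
[339.3  65.1] [340.4  68.7] [  9   5  28  34 673] [548.8 -97.3  86. ]
```

View pics/w5.png

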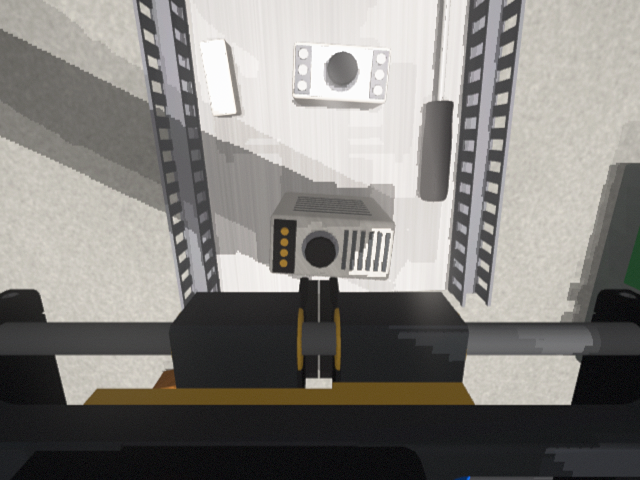

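The supply cap is now at (320,251), which fits 127 mm, so it's about 9 mm in. The relay cap at (342,69) puts it near (549,-97). Moving there now.

Call:
send_rows --pt "0.15 0.02 0 0 0 0" --pt "0.3 0.04 0 0 0 0" --pt "0.3 0.04 0 0 0 0" --pt "0.3 0.04 0 0 0 0" --pt "0.18 0.02 0.1 0 0 0" --pt "0 0 0.15 0 0 0" --pt "0 0 0.1 0 0 0" --pt "0 0 0 0 0 0" --pt "0 0 0 0 0 0" --pt "0 0 0 0 0 0"

```text
clock: 17.2
tcp_pos: [549.7, -97.1, 187.4]
tcp_rot: [2.224, 2.218, 0.001]
contact_force: [-0.3, 1.0, 0.5]
width: 0.4
grasp_force: 0.0
```

```bash
python3 - <<'E'
from rig import ctrl
from loc import *
s=ctrl.get_state(); k=ctrl.get_calibration('wrist')
im=ctrl.snapshot('wrist')[:,:,::-1].copy(); cv2.imwrite('pics/w6.png',im)
print(s['tcp_pos'].round(1),s['contact_force'].round(2))
c=k['camera_from_world']@[549,-96.5,86,1]; u=(k['K']@c[:3]/c[2])[:2]
for t in (45,60,80):
    a,st=blob(im,u,24,t); print(u.round(1),a.round(1),st,onz(k,a,86).round(1))
E
```

```text
[549.7 -97.1 187.4] [-0.27  1.02  0.47]
[317.3 247.8] [316.8 250. ] [23 25  3  3  4] [548.6 -98.1  86. ]
[317.3 247.8] [318.9 245.7] [ 12   7  29  30 670] [550.1 -94.9  86. ]
[317.3 247.8] [318.9 245.5] [ 11   7  31  30 709] [550.2 -94.7  86. ]
```

View pics/w6.png

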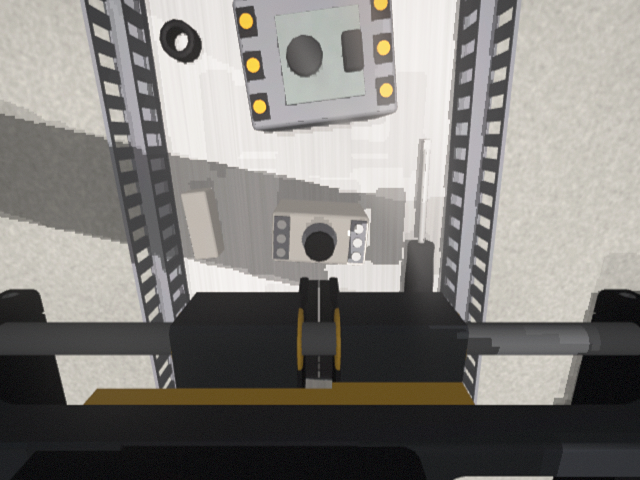

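The relay cap is at (319,246), so I shift +1.5 mm in y and descend.

Call:
send_rows --pt "0.015 0 0.1 0 0 0" --pt "0 0 0.15 0 0 0" --pt "0 0 0.15 0 0 0" --pt "0 0 0.15 0 0 0" --pt "0 0 0.1 0 0 0" --pt "0 0 0.05 0 0 0" --pt "0 0 0.02 0 0 0" --pt "0 0 0.01 0 0 0" --pt "0 0 0 0 0 0" --pt "0 0 0 0 0 0"

```text
clock: 18.5
tcp_pos: [549.6, -95.2, 114.3]
tcp_rot: [2.223, 2.219, 0.001]
contact_force: [0.2, -0.6, -0.5]
width: 0.4
grasp_force: 0.0
```

Call:
send_rows --pt "0 0 0.01 0 0 0" --pt "0 0 0.01 0 0 0" --pt "0 0 0.01 0 0 0" --pt "0 0 0.01 0 0 0" --pt "0 0 0.01 0 0 0" --pt "0 0 0.01 0 0 0" --pt "0 0 0.01 0 0 0" --pt "0 0 0 0 0 0" --pt "0 0 0 0 0 0" --pt "0 0 0 0 0 0"

```text
clock: 19.75
tcp_pos: [549.5, -95.2, 107.0]
tcp_rot: [-2.224, -2.219, -0.0]
contact_force: [-0.8, -0.2, 1.5]
width: 0.6
grasp_force: 1.3
```

Tips are at 82 mm, about 4 mm in, so 5 mm more and then lift.

Call:
send_rows --pt "0 0 0.01 0 0 0" --pt "0 0 0.01 0 0 0" --pt "0 0 0.01 0 0 0" --pt "0 0 0.01 0 0 0" --pt "0 0 0.01 0 0 0" --pt "0 0 0 0 0 0" --pt "0 0 0 0 0 0" --pt "0 0 0 0 0 0" --pt "0 0 0 0 0 0" --pt "0 0 0 0 0 0"

```text
clock: 21.0
tcp_pos: [549.5, -95.2, 102.1]
tcp_rot: [-2.224, -2.219, -0.0]
contact_force: [-2.1, -0.2, 5.6]
width: 0.1
grasp_force: 2.6
```

Call:
send_rows --pt "0 0 -0.05 0 0 0" --pt "0 0 -0.15 0 0 0" --pt "0 0 -0.25 0 0 0" --pt "0 0 -0.25 0 0 0" --pt "0 0 -0.15 0 0 0" --pt "0 0 0 0 0 0" --pt "0 0 0 0 0 0" --pt "0 0 0 0 0 0" --pt "0 0 0 0 0 0" --pt "0 0 0 0 0 0"

```text
clock: 22.25
tcp_pos: [549.4, -95.2, 186.8]
tcp_rot: [-2.224, -2.219, 0.001]
contact_force: [0.2, 0.6, 1.3]
width: 0.6
grasp_force: 0.0
```

```bash
python3 - <<'E'
from rig import ctrl
from loc import *
s=ctrl.get_state(); k=ctrl.get_calibration('wrist')
im=ctrl.snapshot('wrist')[:,:,::-1].copy(); cv2.imwrite('pics/w7.png',im)
print(s['tcp_pos'].round(1),s['contact_force'].round(2))
for z in (86,77):
    c=k['camera_from_world']@[550,-95.2,z,1]; u=(k['K']@c[:3]/c[2])[:2]; print(z,u.round(1))
a,st=blob(im,u,24,60); print(a.round(1),st)
E
```

```text
[549.4 -95.2 186.8] [0.21 0.58 1.25]
86 [319.3 249. ]
77 [319.3 245.2]
[319.6 245. ] [ 11  10  29  29 642]
```

View pics/w7.png

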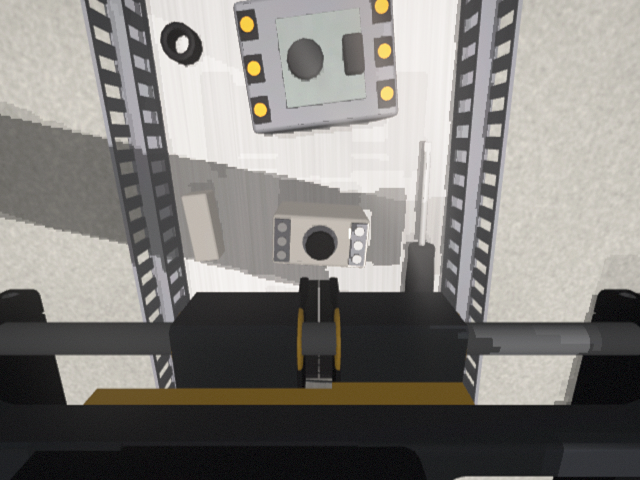

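The relay cap is at (320,245), matching 77 mm height, so it's about 9 mm in. The units haven't moved and the arm is clear, so I hand in.

```bash
python3 -c "
from rig import ctrl
print(ctrl.job_done())"
```

```text
the job is handed in; nothing more can be done
None
```

I pushed in the breaker, supply and relay buttons in that order, each about 9 mm by fingertip height and wrist camera, left the timer's button alone, saw no unit shift, and handed the job in at about 22 s; no verdict was returned.

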